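Kickstand down, then hold the frame upright

TASK

The short frame piece with the hub leans on the wire rest of its tipping stand. While it still leans there, flip its kickstand over centre so that it snaps fully down; then take the frame by its top tube, swing it upright and finish while holding it there, still and plumb by the top tube, leaning neither on the rest nor on the kickstand. Leave the other things on the bench where they are.

Things in the scene. Friction and masses are not known exactly. Their poses are not given: they have to be found in the camera images.
- tip_stand: Fixed grey stand; its plate is 200 (x) by 270 (y) by 10 mm, its top 15 mm up; origin on the bench (z = 0) between the two bearing blocks (plate from y = -120 to +150 mm). x runs along the tipping axis, z up; its yaw varies. A 12 mm wire rest stands on the -y side: bar along x at y = -66, z = 129 mm. A bearing ring and a hex key lie on the plate near its edges.
- tip_axis (a point): Point on the tipping axis of the frame, 40 mm above the bench over the stand's origin; the axis runs along the stand's x. Its axes are those of the stand.
- frame_stub (a joint): Lean of the frame about the stand's +x (right-hand), rad: 0 = plumb; starts near 0.5, on the rest (top towards the stand's -y); negative = towards the kickstand (+y). Mass about 1.4 kg; lifting it off the rest takes 3 to 5 N at the top tube. Let go when upright it tips to the kickstand side: the lowered kickstand meets the plate at about -0.11; without it the frame falls to -0.5.
- top_tube: Top tube of the frame: plain bare metal round bar, 25 mm diameter, 160 mm long, free of other parts for 45 mm either side of its middle and for 45 mm below. Origin at its middle, x along the bar, z pointing away from the tipping axis (170 mm from it), y to the kickstand side; turns with the frame.
- kickstand (a joint): Angle of the kickstand on the frame, rad: 0 = stowed, 1.72 = fully down at its stop. A spring pushes it back to 0 before its dead centre at about 0.85 and snaps it to 1.72 beyond; about 2 to 3 N at the toe moves it off the stop, less nearer dead centre. It turns about the frame's y axis (that of top_tube), the toe going from the frame's +x towards its -z.
- kickstand_toe (a point): Middle of the upper face of the toe tab at the end of the kickstand leg: dark flat tab 34 by 30 by 6 mm over a 12 mm leg with a round 18 mm foot. Axes turn with the kickstand; z is the normal out of the face to push on. In the kickstand's axes it lies (90, 66, 11) mm from the pivot: the leg splays 70 mm outward (+y) over its 100 mm reach (+x).
- kickstand_pivot (a point): Pivot point of the kickstand, on the kickstand side of the frame; at kickstand angle 0 its axes equal those of top_tube, and it lies at (-50, 30, -76) mm from the middle of the top tube in that tube's axes. The kickstand turns about its y axis.
- bearing: Bystander to be left alone: steel ball bearing 30 mm across, 8 mm high, lying on the stand's plate. Origin at the centre of its underside.
- allen_key: Bystander to be left alone: black hex key 82 mm long, lying on the stand's plate behind the wire rest. Origin at the centre of its underside.
- tape: Bystander to be left alone: roll of tape, 98 mm across, 18 mm high, on the bench. Origin at the centre of its underside.
- spool: Bystander to be left alone: solder spool, 55 mm across, 40 mm high, on the bench. Origin at the centre of its underside.
- driver: Bystander to be left alone: screwdriver 197 mm long, lying on the bench. Origin at the centre of its underside.
- marker: Bystander to be left alone: marker pen 138 mm long, lying on the bench. Origin at the centre of its underside.
- cup: Bystander to be left alone: steel cup 70 mm across, 46 mm high, on the bench. Origin at the centre of its underside.

How it is judged:
On the way:
1. the kickstand is fully down while the frame still leans on its rest (value of joint kickstand above 1.6 rad and value of joint frame_stub above 0.38 rad), for 0.2 s.
At the end, for the whole second after the job is handed in: The kickstand is fully down (over 1.6 rad); the frame is upright within 0.06 rad (3.4 degrees) and still; the fingers hold it by the top tube (over 1 N), and nothing touches the kickstand (value of joint kickstand above 1.6 rad and value of joint frame_stub between -0.06 and 0.06 rad and velocity of joint frame_stub between -0.1 and 0.1 rad/s and contact force between the fingers and top_tube above 1 N and contact force between kickstand and anything else below 0.5 N); the arm keeps its last pose, push and grip.
It fails at once if the frame is swung up before the kickstand is down (value of joint frame_stub below 0.3 rad and value of joint kickstand below 1.5 rad).
It fails at once if the frame is let fall over to the kickstand side (value of joint frame_stub below -0.25 rad).
It fails at once if another thing on the bench is pushed out of its place (over 40 mm) (distance of any of bearing, allen_key, tape, spool, driver, marker, cup from where it was at the start of the episode above 0.04 m).
It also fails if it takes over 48 s, if anything falls off the work surface, if the arm or the gripper's body presses on something with over 40 N, if the wrist force passes 120 N, or if a joint passes its speed limit or range.

ROBOT

A 6-joint arm with a two-finger parallel gripper is mounted at the origin on a cart in front of the work surface, level with it; the furniture and walls round the work are solid. World frame = base frame: x ahead of the robot, y to its left, z up, the work surface at z = 0. Lengths are in m, angles in rad, forces in N, time in s.
With the tool pointing down it reaches from about 0.25 to 0.725 m from the base axis. Payload 9.7 kg.
Tool frame: the origin (TCP) lies between the finger pads; the fingertips stand 17 mm ahead of it and the grasp point (between the pads) lies 2 mm behind it; z points along the fingers, y is the direction in which the jaws open and shut (so a half turn about z gives the same grasp; the last joint's range is limited). The gripper opens to 85 mm and grips with 20 to 120 N. Pads are 22 mm wide; open, the fingers measure 114 mm over their backs; the gripper's body (76 mm by 85 mm) begins 54 mm behind the grasp point. The pads swing forward as they close: fully open they stand 13 mm farther back than shut.
Start: joints at [1.258, 0.087, 0.176, 1.66, 0, 1.571], TCP at [0.169, 0.523, 0.248] pointing down, gripper open.
Joint ranges: [-3.13, 3.13], [-0.85, 1.81], [-1.15, 1.24], [-2.2, 2.28], [-1.44, 1.52], [-3.14, 3.14]. Speed limits (rad/s): [2.22, 2.22, 2.57, 3.14, 3.14, 3.14].

INTERFACE

Orientations are given as a unit quaternion [w, x, y, z].
In Python, from bench import env, optics, job, cut_out, pinpoint gives the robot as it stands. The module is installed in compiled form; this text tells all that it offers.
- The arm moves only by the tool move_arm, never from a script. Its argument "rows" is a list of rows, each an object of numbers: "tx", "ty", "tz": the shift along the tool's x, y, z in cm; "spin": the turn about the tool's z in rad. In form: [{"tx": .., "ty": .., "tz": .., "spin": ..}, ...]. A call has exactly 8 rows; each row shifts and turns the pose as measured when the row begins, along the tool's axes as they then stand; what a row does not reach is not made up. A row lasts 1/10 s, in which the tool goes at most 50 mm and 8.59 degrees, less where a joint would pass 70% of its speed; a pose out of reach is approached as far as the arm can. A call with a gripper value outside its range is refused whole. "jaw" is the closure, from -1 (fully open) to 1 (shut), set as the call begins (left out, the last holds). The fingers move at their own pace and stop on an object; the grip force is fixed at half the most. Time passes only in rows, so rows that do not move let the fingers close, or fill a call up. It gives the time, the measured TCP pose, the force and the opening at its end, in the units of the state.
- env.sense(): the state, without advancing time (a new reading comes with each control period).
- optics.get_image(name): name is "side" or "top"; returns (picture, depth): 480x640x3 uint8, red, green, blue; 480x640 float32, m along the optical axis (not along the pixel's ray), 0 where there is no reading.
- optics.camera_info(name): a dict with "K" (3x3 intrinsics, pixels), "dist_coeffs" ([k1, k2, p1, p2, k3] as OpenCV has them; the pictures are not rectified), "position" and "orientation" of the camera in the world. Camera axes: x right, y up, looking along -z (the intrinsics and any distortion apply to the point x, -y, -z); pixel columns grow to the right and rows downward; lengths in m; the calibration is good to about 2 mm. A picture is of the moment at which its call begins. camera_info takes no time and is no camera call.
- job.job_done(): hands the job in, once; it reports no verdict.
Trained networks look in the newest picture that a camera, given by its name, has taken for a name from the list of things; names that differ only in an ending like _2 or _b are one class to them, and where a whole thing is asked for, a point or a joint stands for the part that bears it (a point fixed in the world has none). Each returns a list of dicts, best first, with "confidence" (0 to 1); they miss things now and then, are a little off and sometimes report something else, mostly with a low value. They report only what shows in the picture. A call takes as long as a camera call.
- cut_out(camera, thing): "mask" (480x640 bool, what is visible of it).
- pinpoint(camera, thing): "at" ([x, y, z] in m, in world coordinates, good to about 4 mm: a listed point, or the origin of a listed thing).
The state is a dict: "t": time; "joint_positions": joint angles; "qvel": joint speeds; "tau": joint torques, N m; "tool_pos": TCP position; "tool_rot": TCP orientation; "contact_force": force on the tool from outside, world axes, zero at the start; "ft_torque": the same for the moment, N m; "gripper_width": finger opening in m.
Only numpy, scipy, OpenCV 4.12 (cv2) and the standard library are available. Lean on these libraries where they do the work, as an engineer would, in place of code of your own. Each camera call takes 0.05 s, during which the arm holds its last target. There are 200 camera calls.

## Working session

There is one attempt and no reset: what is moved stays moved. The work goes in short steps, Python scripts to look and compute and a tool call to move; the robot and the scene stay as the last step left them, time stands still between calls to the robot, and variables do not carry over. Pictures are saved under pics/ and viewed, about 8 in all and at most 12, crops included, and the job is handed in when it is done.

Besides the shell and the picture viewer there is one more tool, called after ">>>" by a JSON object that holds its "name" and its "arguments", one argument or row to a line. move_arm: Moves the arm, as the interface text tells. Its arguments: {"type":"object","properties":{"rows":{"type":"array"},"jaw":{"type":"number"}},"required":["rows"]}

```bash
mkdir -p pics; python3 - <<'E'
from bench import env, optics, job, cut_out, pinpoint
import cv2, numpy as np
s=env.sense(); print({k:np.round(v,3).tolist() for k,v in s.items()})
ims=[]
for c in ("side","top"):
    im,d=optics.get_image(c); cv2.imwrite(f"pics/{c}0.png",im[:,:,::-1])
    i=optics.camera_info(c); print(c,np.round(i["position"],3),np.round(i["orientation"],3),np.round(i["K"],0).tolist(),i["dist_coeffs"])
    for n in ("tip_stand","tip_axis","top_tube","kickstand_toe","kickstand_pivot","bearing","allen_key","tape","spool","driver","marker","cup"):
        print(c,n,[(np.round(r["at"],3).tolist(),round(float(r["confidence"]),2)) for r in pinpoint(c,n)[:2]])
E
```

```text
{'t': 0.0, 'joint_positions': [1.258, 0.087, 0.175, 1.66, -0.0, 1.571], 'qvel': [-0.0, 0.001, 0.003, 0.001, -0.0, 0.001], 'tau': [-0.001, -52.039, 46.481, 0.016, 0.0, 0.0], 'tool_pos': [0.169, 0.523, 0.248], 'tool_rot': [-0.0, 0.156, 0.988, -0.001], 'contact_force': [-0.176, 0.374, -0.385], 'ft_torque': [-0.032, 0.056, 0.022], 'gripper_width': 0.085}
side [-0.508  0.147  1.487] [-0.577 -0.193  0.251  0.753] [[612.0, 0.0, 321.0], [0.0, 612.0, 243.0], [0.0, 0.0, 1.0]] [-0.07379587  0.          0.          0.          0.        ]
side tip_stand [([0.475, -0.238, 0.002], 0.57)]
side tip_axis [([0.475, -0.237, 0.038], 0.72)]
side top_tube []
side kickstand_toe [([0.513, -0.207, 0.175], 0.73)]
side kickstand_pivot [([0.423, -0.258, 0.137], 0.63)]
side bearing [([0.543, -0.528, 0.01], 0.24)]
side allen_key []
side tape [([0.547, -0.531, 0.007], 0.75)]
side spool []
side driver [([0.433, -0.564, 0.001], 0.57)]
side marker []
side cup [([0.549, -0.529, 0.008], 0.18)]
top [ 0.303 -0.105  1.193] [ 0.711  0.057 -0.051 -0.699] [[434.0, 0.0, 324.0], [0.0, 434.0, 236.0], [0.0, 0.0, 1.0]] [-0.03808979  0.          0.          0.          0.        ]
top tip_stand [([0.476, -0.239, -0.004], 0.63)]
top tip_axis [([0.474, -0.239, 0.043], 0.95), ([0.546, -0.532, 0.005], 0.4)]
top top_tube [([0.469, -0.322, 0.187], 0.6)]
top kickstand_toe [([0.512, -0.206, 0.179], 0.73)]
top kickstand_pivot [([0.421, -0.256, 0.136], 0.9)]
top bearing [([0.557, -0.144, 0.017], 0.44)]
top allen_key []
top tape [([0.546, -0.534, 0.005], 0.57)]
top spool [([0.544, 0.136, -0.003], 0.69), ([0.515, -0.208, 0.177], 0.39)]
top driver [([0.43, -0.557, 0.005], 0.9)]
top marker [([0.381, 0.194, -0.001], 0.5)]
top cup [([0.413, 0.353, 0.0], 0.9)]
```

View pics/side0.png

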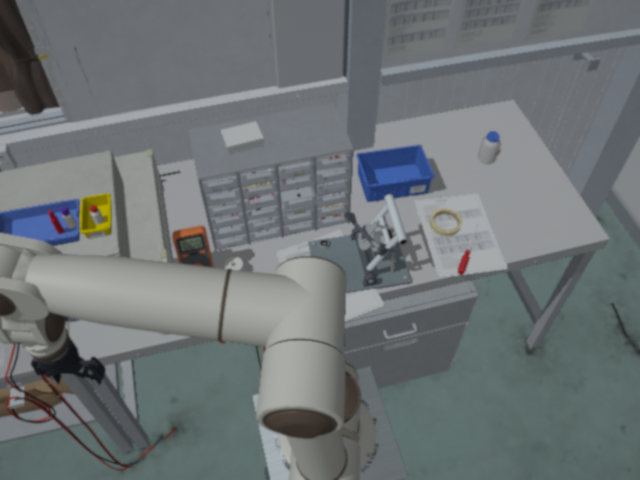

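View pics/top0.png

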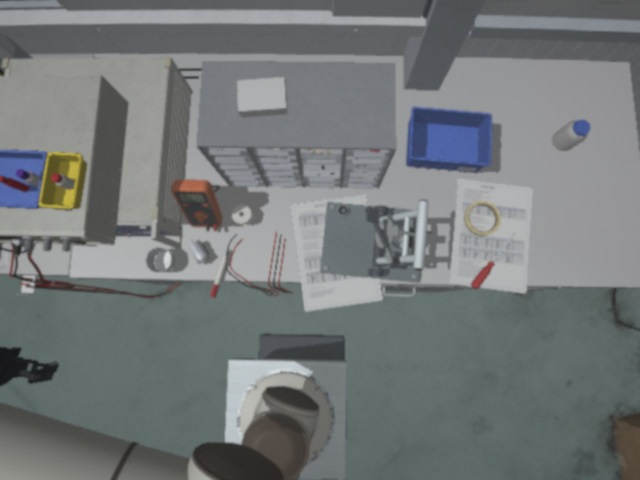

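Top view: the stand is at about (375,240). The top tube is at (421,232), leaning to world −y, and the kickstand is on the +y side. Network points fit the model with stand yaw at about −2°. I'll start moving now.

>>> {"name": "move_arm", "arguments": {
  "rows": [
    {"spin": -0.14,"tz": -2.5},
    {"spin": -0.14,"tz": -2.5},
    {"tx": -2.2,"ty": -4.4},
    {"tx": -2.2,"ty": -4.4},
    {"tx": -2.2,"ty": -4.4},
    {"tx": -2.2,"ty": -4.4},
    {"tx": -2.2,"ty": -4.4},
    {"tx": -2.2,"ty": -4.4}
  ],
  "jaw": 1
}}

```text
invalid input at $.rows[0]: expected keys tx, ty, tz, spin
```

```bash
cat > h.py <<'E'
from bench import env, optics, job, cut_out, pinpoint
import cv2, numpy as np
from scipy.spatial.transform import Rotation as R
O=np.array([.4755,-.2385,0]); YAW=-0.035
def toolR(s): return R.from_quat(np.roll(s["tool_rot"],-1))
def stand(p): return O+R.from_euler('z',YAW).apply(p)
def frame(p,lean): return stand(R.from_euler('x',lean).apply(p)+[0,0,.04])
def toe(k,lean=.5): return frame(R.from_euler('y',k).apply([.09,.066,.011])+[-.05,.03,.094],lean)
def go(target):  # tool-axes shift in cm
    s=env.sense(); r=toolR(s); y=r.apply([0,1,0]); 
    print("t",round(s["t"],2),"tcp",np.round(s["tool_pos"],4),"yaw_y",round(np.arctan2(y[1],y[0]),3),"F",np.round(s["contact_force"],1),"w",round(s["gripper_width"],4),"q",np.round(s["joint_positions"],2))
    if target is not None: print("shift cm",np.round(r.inv().apply(np.asarray(target)-s["tool_pos"])*100,2),"spin",round(y@[0,0,0]+np.arctan2(y[1],y[0])-(np.pi/2+YAW),3))
def cloud(c):
    im,d=optics.get_image(c); i=optics.camera_info(c)
    v,u=np.nonzero(d>0); z=d[v,u]
    n=cv2.undistortPoints(np.c_[u,v].astype(np.float64)[:,None],np.array(i["K"]),np.array(i["dist_coeffs"]))[:,0]
    P=R.from_quat(np.roll(i["orientation"],-1)).apply(np.c_[n[:,0]*z,-n[:,1]*z,-z])+i["position"]
    W=np.full(d.shape+(3,),np.nan); W[v,u]=P
    return im,W
E
python3 - <<'E'
from h import *
im,W=cloud("top"); m=cut_out("top","top_tube"); 
for r in m[:1]:
    print("conf",r["confidence"],r["mask"].sum())
P=W.reshape(-1,3); P=P[~np.isnan(P).any(1)]
def box(a,b): return P[((P>a)&(P<b)).all(1)]
t=box([.35,-.36,.175],[.6,-.29,.23]); print("tube",len(t),t.mean(0),t.min(0),t.max(0))
(vx,vy,x0,y0)=cv2.fitLine(t[:,:2].astype(np.float32),cv2.DIST_HUBER,0,.01,.01).ravel(); print("tube yaw",np.arctan2(vy,vx),x0,y0)
pl=box([.3,-.45,.008],[.65,0,.022]); print("plate",len(pl),cv2.minAreaRect(pl[:,:2].astype(np.float32)*1000))
c=box([.55,-.3,.06],[.9,.25,.6]); print("cab front x",np.percentile(c[:,0],[0,1,5]),"top",np.percentile(c[:,2],[50,99]))
for n in ("kickstand_toe","kickstand_pivot","tip_axis"): print(n,[np.round(r["at"],3) for r in pinpoint("top",n)[:1]])
print("model toe",toe(0),"tube",frame([0,0,.17],.5))
go(toe(0)+[.009,-.01,.017+.04])
E
```

```text
conf 0.63 787
tube 789 [ 0.46341788 -0.31996686  0.19695751] [ 0.38225329 -0.33987286  0.17512467] [ 0.54878509 -0.30066847  0.20468336]
tube yaw -0.0836967 0.4634179 -0.31996685
plate 4695 ((483.0408020019531, -225.67630004882812), (346.3190002441406, 424.02227783203125), 4.394100189208984)
cab front x [0.55001724 0.56227741 0.6170658 ] top [0.31998543 0.35504202]
kickstand_toe [array([ 0.516, -0.21 ,  0.176])]
kickstand_pivot [array([ 0.425, -0.255,  0.134])]
tip_axis [array([ 0.476, -0.239,  0.043])]
model toe [ 0.51666205 -0.20601224  0.17817102] tube [ 0.472648   -0.31995243  0.18918904]
t 1.55 tcp [0.1693 0.5233 0.2483] yaw_y 1.258 F [ 0.4  1.7 -0.1] w 0.0858 q [1.26 0.09 0.18 1.66 0.   1.57]
shift cm [-56.66 -59.37   1.31] spin -0.278
```

>>> {"name": "move_arm", "arguments": {
  "rows": [
    {"tx": 0,"ty": 0,"spin": -0.12,"tz": -3},
    {"tx": 0,"ty": 0,"spin": -0.12,"tz": -3},
    {"tx": -2.2,"ty": -4.4,"tz": 0,"spin": 0},
    {"tx": -2.2,"ty": -4.4,"tz": 0,"spin": 0},
    {"tx": -2.2,"ty": -4.4,"tz": 0,"spin": 0},
    {"tx": -2.2,"ty": -4.4,"tz": 0,"spin": 0},
    {"tx": -2.2,"ty": -4.4,"tz": 0,"spin": 0},
    {"tx": -2.2,"ty": -4.4,"tz": 0,"spin": 0}
  ],
  "jaw": 1
}}

```text
t: 2.35
tool_pos: [0.2855, 0.2501, 0.3079]
tool_rot: [-0.0, 0.027, 1.0, -0.002]
contact_force: [0.8, 0.4, -0.8]
gripper_width: -0.0
```

```bash
sed -i 's/YAW=-0.035/YAW=-0.075/' h.py; python3 - <<'E'
from h import *
print("model toe",toe(0),"tube",frame([0,0,.17],.5))
go(toe(0)+[.009,-.01,.017+.04])
E
```

```text
model toe [ 0.51792829 -0.20768427  0.17817102] tube [ 0.46939305 -0.31977322  0.18918904]
t 2.35 tcp [0.2855 0.2501 0.3079] yaw_y 1.517 F [ 0.8  0.4 -0.8] w -0.0 q [ 0.72 -0.28 -0.04  1.81 -0.    0.77]
shift cm [-26.6  -45.4    7.43] spin 0.022
```

>>> {"name": "move_arm", "arguments": {
  "rows": [
    {"tx": -2.5,"ty": -4.3,"tz": 0,"spin": 0.02},
    {"tx": -2.5,"ty": -4.3,"tz": 0,"spin": 0},
    {"tx": -2.5,"ty": -4.3,"tz": 0,"spin": 0},
    {"tx": -2.5,"ty": -4.3,"tz": 0,"spin": 0},
    {"tx": -2.5,"ty": -4.3,"tz": 0,"spin": 0},
    {"tx": -2.5,"ty": -4.3,"tz": 0,"spin": 0},
    {"tx": -2.5,"ty": -4.3,"tz": 0,"spin": 0},
    {"tx": -2.5,"ty": -4.3,"tz": 0,"spin": 0}
  ]
}}

```text
t: 3.15
tool_pos: [0.4573, -0.1117, 0.3118]
tool_rot: [0.004, 0.037, 0.999, -0.001]
contact_force: [1.8, 0.4, 0.1]
gripper_width: 0.0
```

```bash
python3 - <<'E'
from h import *
go(toe(0)+[.009,-.01,.017+.04])
E
```

```text
t 3.15 tcp [ 0.4573 -0.1117  0.3118] yaw_y 1.497 F [1.8 0.4 0.1] w 0.0 q [-0.24 -0.08  0.14  1.78  0.   -0.17]
shift cm [ -7.65 -10.05   7.74] spin 0.001
```

>>> {"name": "move_arm", "arguments": {
  "rows": [
    {"tx": -2.6,"ty": -3.4,"tz": 0,"spin": 0},
    {"tx": -2.6,"ty": -3.4,"tz": 0,"spin": 0},
    {"tx": -2.5,"ty": -3.3,"tz": 0,"spin": 0},
    {"tx": 0,"ty": 0,"tz": 2,"spin": 0},
    {"tx": 0,"ty": 0,"tz": 2,"spin": 0},
    {"tx": 0,"ty": 0,"tz": 1,"spin": 0},
    {"tx": 0,"ty": 0,"tz": 0,"spin": 0},
    {"tx": 0,"ty": 0,"tz": 0,"spin": 0}
  ]
}}

```text
t: 3.95
tool_pos: [0.5312, -0.2308, 0.2582]
tool_rot: [0.004, 0.041, 0.999, -0.0]
contact_force: [0.3, 0.4, 0.9]
gripper_width: -0.0002
```

```bash
python3 - <<'E'
from h import *
go(toe(0)+[.009,-.01,.017+.005])
for c in ("side","top"):
    im,d=optics.get_image(c); print(c,[(np.round(r["at"],3).tolist(),round(float(r["confidence"]),2)) for r in pinpoint(c,"kickstand_toe")[:2]])
    a=im[200:320,320:460] if c=="side" else im[180:290,320:450]
    cv2.imwrite(f"pics/{c}1.png",cv2.resize(a,None,fx=5,fy=5,interpolation=2)[:,:,::-1])
E
```

```text
t 3.95 tcp [ 0.5312 -0.2308  0.2582] yaw_y 1.489 F [0.3 0.4 0.9] w -0.0002 q [-0.41  0.16  0.27  1.68  0.   -0.33]
shift cm [0.57 1.28 5.8 ] spin -0.007
side []
top [([0.432, -0.557, 0.01], 0.68)]
```

View pics/side1.png

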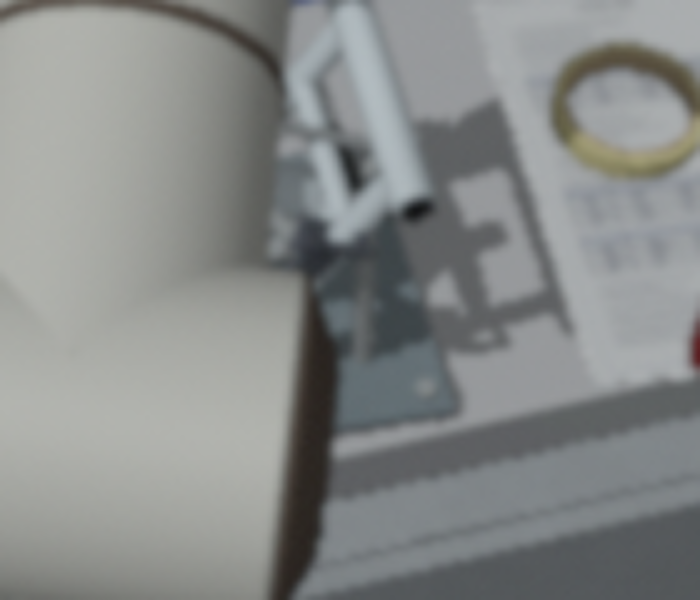

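The side view is mostly blocked by the arm, with the toe hidden behind it; the tube end is at crop (415,205) and the frame is still leaning. I'll go on by model and force.

>>> {"name": "move_arm", "arguments": {
  "rows": [
    {"tx": 0.3,"ty": 0.7,"tz": 1,"spin": 0},
    {"tx": 0.3,"ty": 0.6,"tz": 1.5,"spin": 0},
    {"tx": 0,"ty": 0,"tz": 1.5,"spin": 0},
    {"tx": 0,"ty": 0,"tz": 1,"spin": 0},
    {"tx": 0,"ty": 0,"tz": 0.5,"spin": 0},
    {"tx": 0,"ty": 0,"tz": 0,"spin": 0},
    {"tx": 0,"ty": 0,"tz": 0,"spin": 0},
    {"tx": 0,"ty": 0,"tz": 0,"spin": 0}
  ]
}}

```text
t: 4.95
tool_pos: [0.5285, -0.2171, 0.2079]
tool_rot: [0.009, 0.04, 0.999, -0.002]
contact_force: [0.0, 0.3, -0.4]
gripper_width: -0.0001
```

```bash
python3 - <<'E'
from h import *
go(None)
for k in (0,.1,.3,.5,.7,.9,1.0,1.1): go(toe(k)+[.009,-.01,.017])
E
```

```text
t 4.95 tcp [ 0.5285 -0.2171  0.2079] yaw_y 1.49 F [ 0.   0.3 -0.4] w -0.0001 q [-0.39  0.11  0.12  1.57  0.   -0.31]
t 4.95 tcp [ 0.5285 -0.2171  0.2079] yaw_y 1.49 F [ 0.   0.3 -0.4] w -0.0001 q [-0.39  0.11  0.12  1.57  0.   -0.31]
shift cm [ 0.18 -0.07  1.27] spin -0.006
t 4.95 tcp [ 0.5285 -0.2171  0.2079] yaw_y 1.49 F [ 0.   0.3 -0.4] w -0.0001 q [-0.39  0.11  0.12  1.57  0.   -0.31]
shift cm [0.13 0.37 2.06] spin -0.006
t 4.95 tcp [ 0.5285 -0.2171  0.2079] yaw_y 1.49 F [ 0.   0.3 -0.4] w -0.0001 q [-0.39  0.11  0.12  1.57  0.   -0.31]
shift cm [0.3  1.24 3.64] spin -0.006
t 4.95 tcp [ 0.5285 -0.2171  0.2079] yaw_y 1.49 F [ 0.   0.3 -0.4] w -0.0001 q [-0.39  0.11  0.12  1.57  0.   -0.31]
shift cm [0.83 2.08 5.16] spin -0.006
t 4.95 tcp [ 0.5285 -0.2171  0.2079] yaw_y 1.49 F [ 0.   0.3 -0.4] w -0.0001 q [-0.39  0.11  0.12  1.57  0.   -0.31]
shift cm [1.69 2.85 6.55] spin -0.006
t 4.95 tcp [ 0.5285 -0.2171  0.2079] yaw_y 1.49 F [ 0.   0.3 -0.4] w -0.0001 q [-0.39  0.11  0.12  1.57  0.   -0.31]
shift cm [2.86 3.52 7.76] spin -0.006
t 4.95 tcp [ 0.5285 -0.2171  0.2079] yaw_y 1.49 F [ 0.   0.3 -0.4] w -0.0001 q [-0.39  0.11  0.12  1.57  0.   -0.31]
shift cm [3.53 3.82 8.29] spin -0.006
t 4.95 tcp [ 0.5285 -0.2171  0.2079] yaw_y 1.49 F [ 0.   0.3 -0.4] w -0.0001 q [-0.39  0.11  0.12  1.57  0.   -0.31]
shift cm [4.27 4.07 8.75] spin -0.006
```

>>> {"name": "move_arm", "arguments": {
  "rows": [
    {"tx": 0.1,"ty": 0,"tz": 1,"spin": 0},
    {"tx": 0,"ty": 0.2,"tz": 0.6,"spin": 0},
    {"tx": 0,"ty": 0.3,"tz": 0.5,"spin": 0},
    {"tx": 0.1,"ty": 0.3,"tz": 0.5,"spin": 0},
    {"tx": 0.1,"ty": 0.3,"tz": 0.6,"spin": 0},
    {"tx": 0.1,"ty": 0.3,"tz": 0.6,"spin": 0},
    {"tx": 0,"ty": 0,"tz": 0,"spin": 0},
    {"tx": 0,"ty": 0,"tz": 0,"spin": 0}
  ]
}}

```text
t: 5.75
tool_pos: [0.5275, -0.202, 0.1681]
tool_rot: [0.011, 0.04, 0.999, -0.003]
contact_force: [1.5, -1.9, 1.7]
gripper_width: 0.0004
```

```bash
python3 - <<'E'
from h import *
go(toe(.3)+[.009,-.01,.017])
for k in (.7,.9,1.0,1.1): print(k); go(toe(k)+[.009,-.01,.017])
im,W=cloud("top"); P=W.reshape(-1,3); P=P[~np.isnan(P).any(1)]
t=P[((P>[.35,-.37,.175])&(P<[.6,-.23,.23])).all(1)]; print("tube",len(t),np.median(t,0),np.percentile(t[:,2],95))
cv2.imwrite("pics/top2.png",cv2.resize(im[180:290,320:450],None,fx=5,fy=5,interpolation=2)[:,:,::-1])
E
```

```text
t 5.75 tcp [ 0.5275 -0.202   0.1681] yaw_y 1.49 F [ 1.5 -1.9  1.7] w 0.0004 q [-0.37  0.09  0.02  1.48  0.   -0.29]
shift cm [ 0.01 -0.27 -0.33] spin -0.006
0.7
t 5.75 tcp [ 0.5275 -0.202   0.1681] yaw_y 1.49 F [ 1.5 -1.9  1.7] w 0.0004 q [-0.37  0.09  0.02  1.48  0.   -0.29]
shift cm [1.41 1.35 2.57] spin -0.006
0.9
t 5.75 tcp [ 0.5275 -0.202   0.1681] yaw_y 1.49 F [ 1.5 -1.9  1.7] w 0.0004 q [-0.37  0.09  0.02  1.48  0.   -0.29]
shift cm [2.58 2.02 3.78] spin -0.006
1.0
t 5.75 tcp [ 0.5275 -0.202   0.1681] yaw_y 1.49 F [ 1.5 -1.9  1.7] w 0.0004 q [-0.37  0.09  0.02  1.48  0.   -0.29]
shift cm [3.26 2.31 4.3 ] spin -0.006
1.1
t 5.75 tcp [ 0.5275 -0.202   0.1681] yaw_y 1.49 F [ 1.5 -1.9  1.7] w 0.0004 q [-0.37  0.09  0.02  1.48  0.   -0.29]
shift cm [3.99 2.57 4.76] spin -0.006
tube 789 [ 0.46328088 -0.31967213  0.19801819] 0.20232258184668953
```

View pics/top2.png

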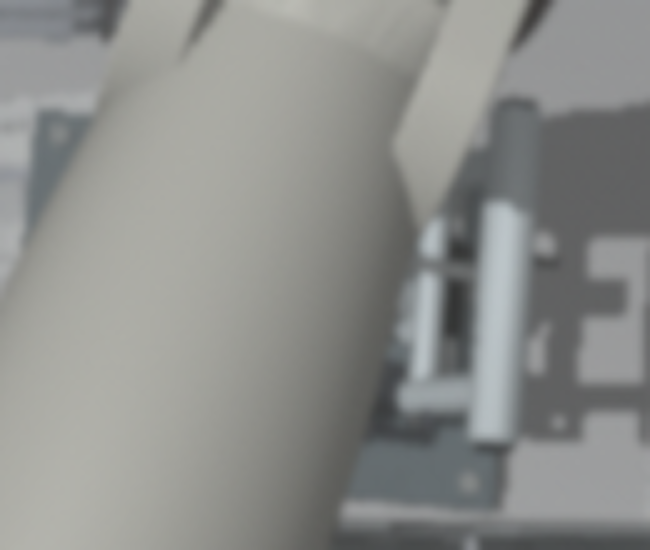

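Contact with the toe is confirmed at about 3 N along its normal. In the picture the tube (crop (505,280)) hasn't moved, so I'll follow the arc past dead centre.

>>> {"name": "move_arm", "arguments": {
  "rows": [
    {"tx": 0.3,"ty": 0.35,"tz": 0.75,"spin": 0},
    {"tx": 0.35,"ty": 0.35,"tz": 0.7,"spin": 0},
    {"tx": 0.4,"ty": 0.35,"tz": 0.65,"spin": 0},
    {"tx": 0.4,"ty": 0.35,"tz": 0.6,"spin": 0},
    {"tx": 0.5,"ty": 0.3,"tz": 0.55,"spin": 0},
    {"tx": 0.55,"ty": 0.3,"tz": 0.5,"spin": 0},
    {"tx": 0.6,"ty": 0.3,"tz": 0.5,"spin": 0},
    {"tx": 0,"ty": 0,"tz": 0,"spin": 0}
  ]
}}

```text
t: 6.6
tool_pos: [0.4951, -0.1742, 0.1195]
tool_rot: [0.009, 0.04, 0.999, -0.002]
contact_force: [-0.3, 0.2, -0.3]
gripper_width: -0.0002
```

```bash
python3 - <<'E'
from h import *
for k in (.9,1.0,1.1,1.2): print(k); go(toe(k)+[.009,-.01,.017])
im,W=cloud("top"); P=W.reshape(-1,3); P=P[~np.isnan(P).any(1)]
t=P[((P>[.35,-.37,.175])&(P<[.6,-.23,.23])).all(1)]; print("tube",len(t),np.median(t,0))
E
```

```text
0.9
t 6.6 tcp [ 0.4951 -0.1742  0.1195] yaw_y 1.49 F [-0.3  0.2 -0.3] w -0.0002 q [-0.34 -0.   -0.16  1.39  0.   -0.26]
shift cm [-0.98 -0.52 -1.  ] spin -0.006
1.0
t 6.6 tcp [ 0.4951 -0.1742  0.1195] yaw_y 1.49 F [-0.3  0.2 -0.3] w -0.0002 q [-0.34 -0.   -0.16  1.39  0.   -0.26]
shift cm [-0.3  -0.22 -0.47] spin -0.006
1.1
t 6.6 tcp [ 0.4951 -0.1742  0.1195] yaw_y 1.49 F [-0.3  0.2 -0.3] w -0.0002 q [-0.34 -0.   -0.16  1.39  0.   -0.26]
shift cm [ 0.44  0.03 -0.01] spin -0.006
1.2
t 6.6 tcp [ 0.4951 -0.1742  0.1195] yaw_y 1.49 F [-0.3  0.2 -0.3] w -0.0002 q [-0.34 -0.   -0.16  1.39  0.   -0.26]
shift cm [1.22 0.26 0.38] spin -0.006
tube 798 [ 0.46299171 -0.31959097  0.19814852]
```

>>> {"name": "move_arm", "arguments": {
  "rows": [
    {"tx": -2,"ty": 0,"tz": -1,"spin": 0},
    {"tx": -1.5,"ty": 0,"tz": -4,"spin": 0},
    {"tx": 0,"ty": 0,"tz": -5,"spin": 0},
    {"tx": 0,"ty": 0,"tz": -5,"spin": 0},
    {"tx": 0,"ty": 0,"tz": -4,"spin": 0},
    {"tx": 1.5,"ty": -4,"tz": -1,"spin": 0},
    {"tx": 1.5,"ty": -4,"tz": 0,"spin": 0},
    {"tx": 1.5,"ty": -4,"tz": 0,"spin": 0}
  ],
  "jaw": -1
}}

```text
t: 7.45
tool_pos: [0.4745, -0.2922, 0.3296]
tool_rot: [0.011, 0.036, 0.999, -0.003]
contact_force: [0.2, -0.5, -0.5]
gripper_width: 0.0853
```

```bash
python3 - <<'E'
from h import *
go(None)
print("model down toe",toe(1.72),"stowed",toe(0))
for c in ("side","top"):
    im,W=cloud(c); print(c,[(n,np.round(r["at"],3).tolist(),round(float(r["confidence"]),2)) for n in("kickstand_toe","top_tube") for r in pinpoint(c,n)[:2]])
    a=im[190:310,300:460] if c=="side" else im[180:290,310:450]
    cv2.imwrite(f"pics/{c}3.png",cv2.resize(a,None,fx=2.5,fy=2.5,interpolation=2)[:,:,::-1])
a,b=[cv2.imread(f"pics/{c}3.png") for c in("side","top")]
h=max(a.shape[0],b.shape[0]); f=lambda x:cv2.copyMakeBorder(x,0,h-x.shape[0],0,0,0)
cv2.imwrite("pics/both3.png",np.hstack([f(a),f(b)]))
E
```

```text
t 7.45 tcp [ 0.4745 -0.2922  0.3296] yaw_y 1.498 F [ 0.2 -0.5 -0.5] w 0.0853 q [-0.55  0.13  0.39  1.8   0.   -0.48]
model down toe [ 0.42933861 -0.15216366  0.08897771] stowed [ 0.51792829 -0.20768427  0.17817102]
side [('kickstand_toe', [0.429, -0.562, -0.001], 0.58), ('top_tube', [0.467, -0.319, 0.189], 0.51)]
top [('kickstand_toe', [0.426, -0.152, 0.09], 0.76)]
```

View pics/both3.png

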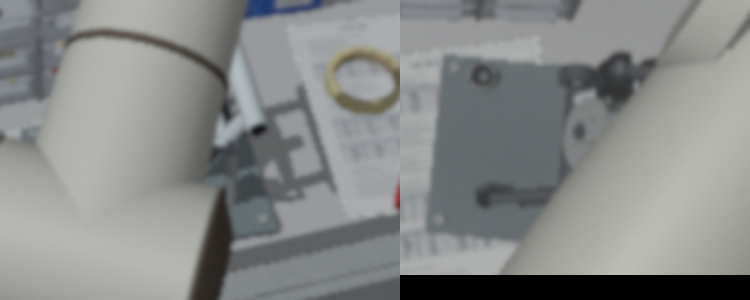

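The toe is measured at (.426,−.152,.090), which matches the fully-down model (.429,−.152,.089). In the pictures the dark leg points down-left at crop (500,195) and the tube still leans on the rest. Next I'll grasp the tube.

```bash
python3 - <<'E'
from h import *
go([.4685,-.3205,.189])
E
```

```text
t 7.75 tcp [ 0.4749 -0.2906  0.3283] yaw_y 1.497 F [-0.4  0.3 -0.2] w 0.0855 q [-0.55  0.13  0.38  1.8   0.   -0.48]
shift cm [ 0.69 -2.97 13.93] spin 0.001
```

>>> {"name": "move_arm", "arguments": {
  "rows": [
    {"tx": 0.4,"ty": -1.6,"tz": 0,"spin": 0},
    {"tx": 0.3,"ty": -1.4,"tz": 2,"spin": 0},
    {"tx": 0,"ty": 0,"tz": 3,"spin": 0},
    {"tx": 0,"ty": 0,"tz": 2,"spin": 0},
    {"tx": 0,"ty": 0,"tz": 1,"spin": 0},
    {"tx": 0,"ty": 0,"tz": 0,"spin": 0},
    {"tx": 0,"ty": 0,"tz": 0,"spin": 0},
    {"tx": 0,"ty": 0,"tz": 0,"spin": 0}
  ]
}}

```text
t: 8.55
tool_pos: [0.4698, -0.3197, 0.2477]
tool_rot: [0.011, 0.032, 0.999, -0.004]
contact_force: [0.1, 0.7, 0.8]
gripper_width: 0.0855
```

```bash
python3 - <<'E'
from h import *
go([.4685,-.3205,.189])
E
```

```text
t 8.55 tcp [ 0.4698 -0.3197  0.2477] yaw_y 1.507 F [0.1 0.7 0.8] w 0.0855 q [-0.6   0.11  0.2   1.64  0.01 -0.54]
shift cm [ 0.25 -0.05  5.87] spin 0.011
```

>>> {"name": "move_arm", "arguments": {
  "rows": [
    {"tx": 0.1,"ty": 0,"tz": 1.5,"spin": 0.01},
    {"tx": 0.1,"ty": 0,"tz": 1.5,"spin": 0},
    {"tx": 0,"ty": 0,"tz": 1.2,"spin": 0},
    {"tx": 0,"ty": 0,"tz": 1,"spin": 0},
    {"tx": 0,"ty": 0,"tz": 0.7,"spin": 0},
    {"tx": 0,"ty": 0,"tz": 0,"spin": 0},
    {"tx": 0,"ty": 0,"tz": 0,"spin": 0},
    {"tx": 0,"ty": 0,"tz": 0,"spin": 0}
  ]
}}

```text
t: 9.35
tool_pos: [0.4715, -0.3211, 0.1924]
tool_rot: [0.015, 0.037, 0.999, -0.006]
contact_force: [-0.4, -0.2, 0.9]
gripper_width: 0.0858
```

```bash
python3 - <<'E'
from h import *
go([.4685,-.3205,.189])
E
```

```text
t 9.35 tcp [ 0.4715 -0.3211  0.1924] yaw_y 1.497 F [-0.4 -0.2  0.9] w 0.0858 q [-0.6   0.09  0.07  1.52  0.01 -0.53]
shift cm [0.31 0.04 0.33] spin 0.002
```

>>> {"name": "move_arm", "arguments": {
  "rows": [
    {"tx": 0.2,"ty": 0,"tz": 0.3,"spin": 0},
    {"tx": 0,"ty": 0,"tz": 0,"spin": 0},
    {"tx": 0,"ty": 0,"tz": 0,"spin": 0},
    {"tx": 0,"ty": 0,"tz": 0,"spin": 0},
    {"tx": 0,"ty": 0,"tz": 0,"spin": 0},
    {"tx": 0,"ty": 0,"tz": 0,"spin": 0},
    {"tx": 0,"ty": 0,"tz": 0,"spin": 0},
    {"tx": 0,"ty": 0,"tz": 0,"spin": 0}
  ],
  "jaw": 1
}}

```text
t: 10.15
tool_pos: [0.4697, -0.3215, 0.1905]
tool_rot: [0.015, 0.037, 0.999, -0.007]
contact_force: [0.2, -0.7, 0.3]
gripper_width: 0.023
```

```bash
python3 - <<'E'
from h import *
go(frame([0,0,.17],0))
im,W=cloud("top"); print([(n,np.round(r["at"],3).tolist(),round(float(r["confidence"]),2)) for n in("kickstand_toe","top_tube") for r in pinpoint("top",n)[:1]])
r=toolR(env.sense())
for l in (.4,.3,.2,.1,.0): print(l,np.round(r.inv().apply(frame([0,0,.17],l)-frame([0,0,.17],l+.1))*100,2))
E
```

```text
t 10.15 tcp [ 0.4697 -0.3215  0.1905] yaw_y 1.497 F [ 0.2 -0.7  0.3] w 0.023 q [-0.6   0.09  0.06  1.51  0.01 -0.53]
shift cm [-0.03  8.29 -2.05] spin 0.001
[('kickstand_toe', [0.426, -0.154, 0.089], 0.52)]
0.4 [-0.03  1.52 -0.76]
0.3 [-0.02  1.59 -0.6 ]
0.2 [-0.02  1.64 -0.44]
0.1 [-0.01  1.68 -0.27]
0.0 [-0.01  1.7  -0.11]
```

The tube is held (opening 23 mm), the force is near zero and the kickstand is still down. Now I'll swing up along the arc.

>>> {"name": "move_arm", "arguments": {
  "rows": [
    {"tx": 0,"ty": 0.75,"tz": -0.4,"spin": 0},
    {"tx": 0,"ty": 0.75,"tz": -0.37,"spin": 0},
    {"tx": 0,"ty": 0.8,"tz": -0.32,"spin": 0},
    {"tx": 0,"ty": 0.8,"tz": -0.3,"spin": 0},
    {"tx": 0,"ty": 0.8,"tz": -0.25,"spin": 0},
    {"tx": 0,"ty": 0.8,"tz": -0.2,"spin": 0},
    {"tx": 0,"ty": 0.8,"tz": -0.15,"spin": 0},
    {"tx": 0,"ty": 0,"tz": 0,"spin": 0}
  ]
}}

```text
t: 11.1
tool_pos: [0.4739, -0.2711, 0.2119]
tool_rot: [0.016, 0.039, 0.999, -0.016]
contact_force: [0.3, -2.7, -5.6]
gripper_width: 0.0227
```

```bash
python3 - <<'E'
from h import *
go(frame([0,0,.17],0))
E
```

```text
t 11.1 tcp [ 0.4739 -0.2711  0.2119] yaw_y 1.492 F [ 0.3 -2.7 -5.6] w 0.0227 q [-0.51  0.02  0.04  1.54 -0.01 -0.44]
shift cm [0.1  3.27 0.09] spin -0.004
```

>>> {"name": "move_arm", "arguments": {
  "rows": [
    {"tx": 0,"ty": 0.7,"tz": 0.1,"spin": 0},
    {"tx": 0,"ty": 0.7,"tz": 0,"spin": 0},
    {"tx": 0,"ty": 0.6,"tz": 0,"spin": 0},
    {"tx": 0,"ty": 0.6,"tz": 0,"spin": 0},
    {"tx": 0,"ty": 0.5,"tz": 0,"spin": 0},
    {"tx": 0,"ty": 0.2,"tz": 0,"spin": 0},
    {"tx": 0,"ty": 0,"tz": 0,"spin": 0},
    {"tx": 0,"ty": 0,"tz": 0,"spin": 0}
  ]
}}

```text
t: 11.9
tool_pos: [0.4764, -0.2422, 0.2157]
tool_rot: [0.019, 0.04, 0.999, -0.023]
contact_force: [-1.2, -1.8, 3.9]
gripper_width: 0.0229
```

```bash
python3 - <<'E'
from h import *
go(frame([0,0,.17],0))
for l in (0.06,.03,0,-.03,-.06): print(l,"model toe",toe(1.72,l).round(4))
for c in("top","side"):
    im,W=cloud(c); print(c,[(n,np.round(r["at"],3).tolist(),round(float(r["confidence"]),2)) for n in("kickstand_toe","kickstand_pivot","top_tube","tip_axis","bearing","allen_key") for r in pinpoint(c,n)[:1]])
    a=im[190:310,300:460] if c=="side" else im[180:290,310:450]
    cv2.imwrite(f"pics/{c}4.png",cv2.resize(a,(640 if c=="side" else 610,480),interpolation=2)[:,:,::-1])
E
```

```text
t 11.9 tcp [ 0.4764 -0.2422  0.2157] yaw_y 1.489 F [-1.2 -1.8  3.9] w 0.0229 q [-0.46 -0.01  0.01  1.54 -0.03 -0.38]
shift cm [0.14 0.39 0.55] spin -0.007
0.06 model toe [ 0.4303 -0.1392  0.0491]
0.03 model toe [ 0.4303 -0.139   0.0462]
0 model toe [ 0.4303 -0.1388  0.0434]
-0.03 model toe [ 0.4303 -0.1388  0.0405]
-0.06 model toe [ 0.4303 -0.1388  0.0376]
top [('kickstand_toe', [0.428, -0.138, 0.043], 0.39), ('bearing', [0.553, -0.143, 0.014], 0.52)]
side [('tip_axis', [0.475, -0.236, 0.036], 0.61), ('bearing', [0.473, -0.236, 0.042], 0.33), ('allen_key', [0.491, -0.348, 0.016], 0.45)]
```

View pics/top4.png

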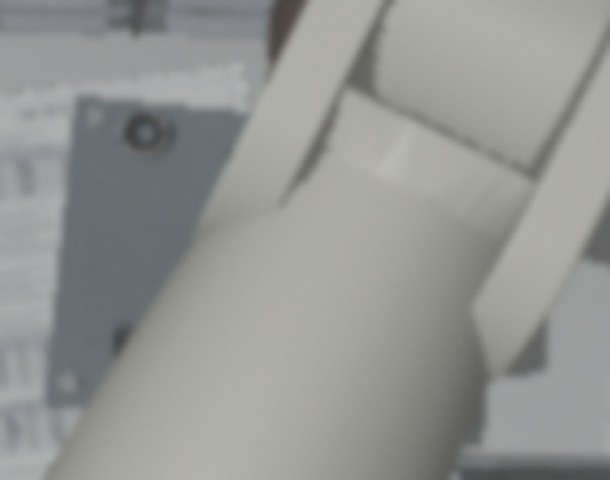

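The top view shows the arm covering the tube and frame, with the bearing at crop (148,132) undisturbed. By model the lean is about +0.02, so I'll trim 3 mm and let it settle.

>>> {"name": "move_arm", "arguments": {
  "rows": [
    {"tx": 0,"ty": 0.2,"tz": 0,"spin": 0},
    {"tx": 0,"ty": 0.1,"tz": 0,"spin": 0},
    {"tx": 0,"ty": 0,"tz": 0,"spin": 0},
    {"tx": 0,"ty": 0,"tz": 0,"spin": 0},
    {"tx": 0,"ty": 0,"tz": 0,"spin": 0},
    {"tx": 0,"ty": 0,"tz": 0,"spin": 0},
    {"tx": 0,"ty": 0,"tz": 0,"spin": 0},
    {"tx": 0,"ty": 0,"tz": 0,"spin": 0}
  ]
}}

```text
t: 13.4
tool_pos: [0.4766, -0.2401, 0.2157]
tool_rot: [0.019, 0.041, 0.999, -0.025]
contact_force: [-1.9, -4.2, 3.8]
gripper_width: 0.0229
```

```bash
python3 - <<'E'
from h import *
go(frame([0,0,.17],0))
a=[]
for i in range(3):
  im,W=cloud("top"); print([(n,np.round(r["at"],3).tolist(),round(float(r["confidence"]),2)) for n in("kickstand_toe","tip_axis","top_tube") for r in pinpoint("top",n)[:1]])
im,W=cloud("side"); print([(n,np.round(r["at"],3).tolist(),round(float(r["confidence"]),2)) for n in("kickstand_toe","tip_axis","top_tube") for r in pinpoint("side",n)[:1]])
P=W.reshape(-1,3);P=P[~np.isnan(P).any(1)]
t=P[((P>[.37,-.29,.185])&(P<[.43,-.19,.235])).all(1)]
print("tube -x end pts",len(t)); 
if len(t): print(np.percentile(t,[5,50,95],axis=0).round(4))
cv2.imwrite("pics/side5.png",cv2.resize(im[190:310,300:460],None,fx=4,fy=4,interpolation=2)[:,:,::-1])
go(None)
E
```

```text
t 13.4 tcp [ 0.4766 -0.2401  0.2157] yaw_y 1.489 F [-1.9 -4.2  3.8] w 0.0229 q [-0.45 -0.02  0.01  1.54 -0.03 -0.37]
shift cm [0.14 0.17 0.56] spin -0.007
[]
[('kickstand_toe', [0.381, 0.191, -0.001], 0.26), ('top_tube', [0.411, 0.35, 0.001], 0.45)]
[('top_tube', [0.558, -0.146, 0.016], 0.41)]
[('tip_axis', [0.476, -0.24, 0.036], 0.85)]
tube -x end pts 1
[[ 0.3886 -0.2434  0.207 ]
 [ 0.3886 -0.2434  0.207 ]
 [ 0.3886 -0.2434  0.207 ]]
t 14.2 tcp [ 0.4766 -0.2401  0.2157] yaw_y 1.489 F [-1.6 -3.7  3.9] w 0.0228 q [-0.45 -0.02  0.01  1.54 -0.03 -0.37]
```

View pics/side5.png

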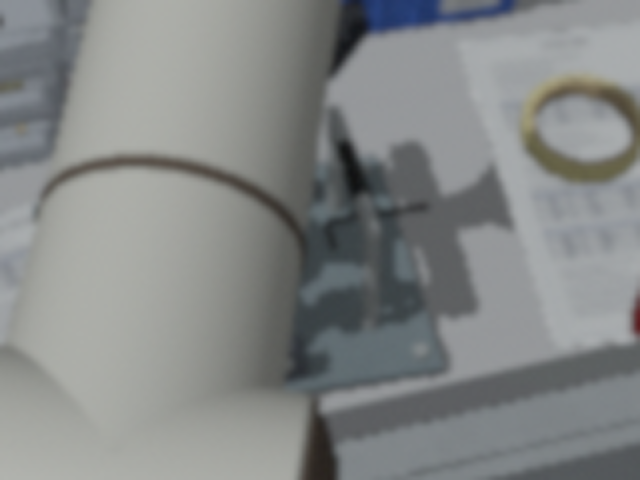

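The side view shows the wire rest clear of the frame at crop (345,150), with the tube hidden behind the arm. The tool pose held unchanged for 0.8 s. Lean is about +0.01, the jaws are on the bar and the toe is clear of the plate, so I'm handing it in.

```bash
python3 - <<'E'
from bench import job
print(job.job_done())
E
```

```text
the job is handed in; nothing more can be done
None
```

I flipped the kickstand down while the frame still leaned on its rest. I then gripped the top tube, swung the frame upright, and handed the job in at about 14 s while still holding it. No verdict was reported.

**Kickstand:** After the flip, the toe measured (0.426, −0.152, 0.090) m. The fully-down model gives (0.429, −0.152, 0.089), and the frame had not moved off the rest. Near upright, the toe measured z = 0.043 m against 0.0434 m expected when plumb and fully down.

**Upright and held:** The TCP sits at y = −0.2401 m with the tipping axis at about −0.2385 m, a lean of about +0.01 rad. The tool pose did not change for 0.8 s, and the jaws were stopped on the bar at 23 mm opening.

**Checks that failed or disagreed:**
- **Lean not seen directly:** The arm hid the tube and toe from both cameras at the end. The networks gave only wrong hits for them, so the final lean comes from the tool pose and the last valid toe reading, taken just before a final 2 mm trim.
- **Height:** The TCP ended about 6 mm higher than the model puts the tube, so the bar sits slightly low in the pads.
- **Force:** About 4 N remained in y and in z. I took this as friction from the bar turning in the grip.
- **Bystanders:** The bearing stayed put in the near-final picture and the tape looked undisturbed in the last one. I did not re-measure the other things one by one.

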